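Stow the spare relay in the control box door and latch the door

TASK

Stand the spare relay upright in the open pocket on the inside of the control box's door while the door is still open. Then push the door fully shut until its sprung latch snaps in, so that the relay ends up still standing in the pocket and the door stays latched; leave the other things on the desk where they are.

Things in the scene. Friction and masses are not known exactly. Their poses are not given: they have to be found in the camera images.
- relay_mid (a point): Spare plug-in relay: loose upright block 66 mm tall, the tallest and slenderest loose thing. Black base 36 mm (its x) by 28 mm (its y), 16 mm high; above it a grey housing 34 by 26 mm. About 90 g; stands on the desk, z up. This point is its centre, 33 mm above its underside.
- hinge (a point): Point on the door's vertical hinge line, 172 mm above the desk (door's top edge), fixed to the grey control box, which cannot move. z up, x level into the box, y along the front from latch to hinge. The shut door's outer face is x = 0, y = 0 to -200 mm. The box spans x 13 to 163 mm, y +12 to -236 mm, and is 190 mm tall. The strike is on the frame at y = -208 mm.
- door (a joint): Opening angle of the door, rad: 0 fully shut, 1.57 square to the front; starts at 1.2 to 1.6, stops at 1.75. In the frame of hinge a point of the outer face at distance r from the hinge lies at x = -r sin(angle), y = -r cos(angle). The hinge is stiff (0.12 N m): the door stays where it is left. Latched, it has up to about 0.01 rad of play.
- push_face (a point): Point on the door's outer face, 155 mm from the hinge, 150 mm above the desk, free for pushing. Turns with the door: x square through the door from outer to inner face, y along it to the hinge, z up. Door 12 mm thick, 200 mm wide, from 12 to 172 mm above the desk. A black knob stands 24 mm out of the outer face, 175 mm from the hinge, 50 mm above the desk.
- pocket (a point): Open-topped aluminium pocket on the door's inner face: centre of its inner floor, 100 mm above the desk, 90 mm from the hinge. Turns with the door, axes as push_face. Inside 38 mm (x) by 54 mm (y), walls 3 mm thick and 28 mm tall; the door itself is the wall at x = -19 mm and rises 72 mm above the pocket floor. The relay fits with its 36 mm side along y.
- tongue (a joint): Sprung latch tongue at the door's free edge, 85 mm above the desk: how far it is pushed in, m; 0 fully out, at most 0.014. Its closing side slopes at about 30 degrees. In the last 0.12 rad of closing the strike pushes it in about 7 mm (some 4 to 8 N of push at push_face); it snaps out behind the strike when the door is fully shut and holds the door.
- transformer: Bystander: small wound transformer, dark core with a copper winding, 54 x 46 x 49 mm tall. Origin under its centre.
- jar: Bystander: round jar with a white cap, 38 mm across, 50 mm tall. Origin under its centre.
- carton: Bystander: cardboard carton 75 x 50 x 38 mm tall. Origin under its centre.
Not all that is in view belongs to the job. What is shaped like the part that bears relay_mid but red or turquoise is not meant.

How it is judged:
By the outcome, as a careful person would: the job done as asked, in the order asked, and still so for the second after the job is handed in, with the robot touching nothing.
It also fails if it takes over 64 s, if anything falls off the work surface, if the arm or the gripper's body presses on something with over 40 N, if the wrist force passes 120 N, or if a joint passes its speed limit or range.

ROBOT

A 6-joint arm with a two-finger parallel gripper is mounted at the origin on the work surface. World frame = base frame: x ahead of the robot, y to its left, z up, the work surface at z = 0. Lengths are in mm, angles in degrees, forces in N, time in s.
With the tool pointing down it reaches from about 350 to 850 mm from the base axis. Payload 8.1 kg.
Tool frame: the origin (TCP) lies between the finger pads; the fingertips stand ahead of it and the grasp point (between the pads) lies 2 mm behind it (nose_length is the z of the fingertips in the tool frame, in mm); z points along the fingers, y is the direction in which the jaws open and shut (so a half turn about z gives the same grasp; the last joint's range is limited). The gripper opens to 85 mm and grips with 20 to 120 N. Pads are 22 mm wide; open, the fingers measure 114 mm over their backs; the gripper's body (76 mm by 85 mm) begins 54 mm behind the grasp point. The pads swing forward as they close: fully open they stand 13 mm farther back than shut.
Start: joints at [-4.893, 7.471, 85.268, -0, 87.261, -4.893], TCP at [600.005, 0.022, 248.292] pointing down, gripper open.
Joint ranges: [-169.43, 169.43], [-51.17, 129.36], [1.28, 143.12], [-76.62, 256.62], [0, 156.53], [-152.29, 152.29]. Speed limits (degrees/s): [136.94, 136.94, 159.86, 180, 180, 180].

INTERFACE

Orientations are given as [roll, pitch, yaw] about the fixed x, y, z axes, in that order (R = Rz(yaw) Ry(pitch) Rx(roll)).
In Python, from bench import * gives the robot as it stands.
- The arm moves only by the tool jog_arm, never from a script. Its argument "plan" is a list of rows, each a list of 3 entries, a list of its own where there are three numbers: the turn, a rotation vector about the tool's x, y, z in degrees, then the shift along the tool's x, y, z in m, then the gripper's target within -1 to 1 (fully open at 1, half-way at 0, shut at -1). A call has 1 to 12 rows; each row is the pose to reach, as a shift and turn from the pose commanded when the call began, along the tool's axes at that moment; what a row does not reach only later rows make up. A row lasts 1/8 s, in which the tool goes at most 62.5 mm and 10.7 degrees, less where a joint would pass 70% of its speed; a pose out of reach is approached as far as the arm can. A call with a gripper value outside its range is refused whole. The fingers move at their own pace and stop on an object; "force" is the grip in N (left out, the last holds). Time passes only in rows, so rows that repeat a pose let the fingers close. It gives the time, the measured TCP pose, the force and the opening at its end, in the units of the state.
- sense(): the state, without advancing time (a new reading comes with each control period).
- snapshot(name): name is "scene" or "side" or "wrist"; returns (picture, depth): 480x640x3 uint8, blue, green, red; 480x640 float32, mm along the optical axis (not along the pixel's ray), 0 where there is no reading.
- camera_info(name): a dict with "fov_y" (degrees; the focal length in pixels is half the picture's height over the tangent of half this angle, whatever the lens; pixels are square), "cx", "cy" (the principal point, pixels), "origin" and "orientation" of the camera in the world. Camera axes: x right, y down, z forward; pixel columns grow to the right and rows downward; lengths in mm; the calibration is good to about 2 mm. A picture is of the moment at which its call begins: read the wrist's pose just before it. camera_info takes no time and is no camera call; for the wrist camera it gives the pose at the moment of the call.
- hand_in(): hands the job in, once; it reports no verdict.
The state is a dict: "time": time; "joint_pos": joint angles; "qd": joint speeds; "joint_efforts": joint torques, N m; "tool_pos": TCP position; "tcp_rot": TCP orientation; "ft_force": force on the tool from outside, world axes, zero at the start; "wrist_torque": the same for the moment, N m; "finger_gap": finger opening in mm.
Only numpy, scipy, OpenCV 4.12 (cv2) and the standard library are available. Lean on these libraries where they do the work, as an engineer would, in place of code of your own. Each camera call takes 0.05 s, during which the arm holds its last target.

## Working session

There is one attempt and no reset: what is moved stays moved. The work goes in short steps, Python scripts to look and compute and a tool call to move; the robot and the scene stay as the last step left them, time stands still between calls to the robot, and variables do not carry over. Pictures are saved under pics/ and viewed, and the job is handed in when it is done.

Besides the shell and the picture viewer there is one more tool, called as name(argument=value, ...), one argument or row to a line, values as JSON. jog_arm: Moves the arm, as the interface text tells. Its arguments: {"type":"object","properties":{"plan":{"type":"array","items":{"type":"array"}},"force":{"type":"number"}},"required":["plan"]}

```bash
ls; mkdir -p pics
python3 - <<'E'
from bench import *
import cv2
s=sense(); print(s)
for n in ["scene","side","wrist"]:
    print(n,camera_info(n))
    p,d=snapshot(n); cv2.imwrite(f"pics/{n}0.png",p)
    import numpy as np; np.save(f"{n}0_d.npy",d)
print(sense()["time"])
E
```

```text
pics
{'time': 0.0, 'joint_pos': array([-4.89251776e+00,  7.51346229e+00,  8.53294876e+01,  1.67740054e-03,
        8.72623180e+01, -4.89273094e+00]), 'qd': array([ 0.0004085 , -0.10829799, -0.00814787, -0.04907871, -0.03579516,
        0.02466843]), 'joint_efforts': array([-1.90700346e-03, -5.69404185e+01, -5.00557995e+01, -2.19391650e-04,
        1.44415747e-02,  7.24149572e-05]), 'tool_pos': array([5.99479125e+02, 8.28100719e-02, 2.47259573e+02]), 'tcp_rot': array([-1.79895259e+02, -1.06475814e-02,  9.00001218e+01]), 'ft_force': array([-1.16955974, -0.30619056, -0.06843867]), 'wrist_torque': array([8.64987631e-05, 5.23987785e-03, 3.60977143e-02]), 'finger_gap': 85.48853174442894}
scene {'fov_y': 43.73252089152061, 'cx': 318.5499774999559, 'cy': 235.3155869233095, 'origin': array([ 887.54161148, -700.7427316 ,  921.8165372 ]), 'orientation': array([-138.19833469,   -0.46972219,   29.99170133])}
side {'fov_y': 57.31224829462181, 'cx': 325.50832715227386, 'cy': 238.91030636557056, 'origin': array([161.10572407, 318.96503341, 650.45569843]), 'orientation': array([-134.85870957,    0.34944552, -136.82656165])}
wrist {'fov_y': 67.35529831528953, 'cx': 319.5596522644422, 'cy': 242.70920240863802, 'origin': array([599.23562122,  83.774548  , 371.95875271]), 'orientation': array([1.61272975e+02, 1.06343378e-01, 5.82799660e-02])}
0.15
```

View pics/scene0.png

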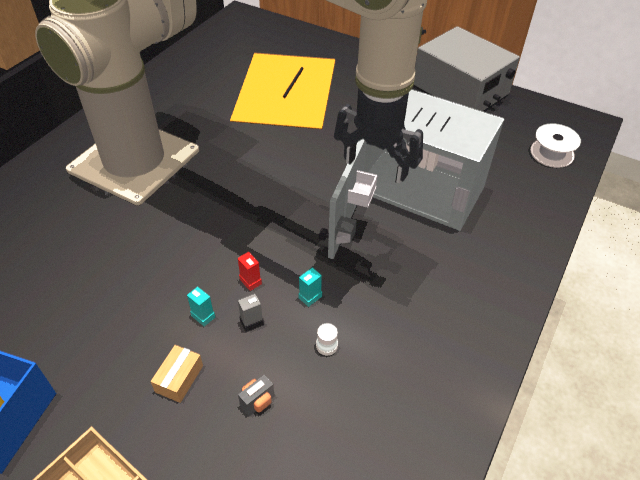

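View pics/side0.png

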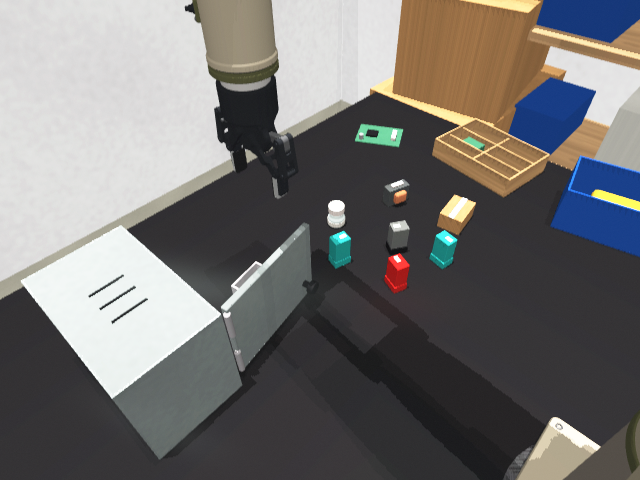

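View pics/wrist0.png

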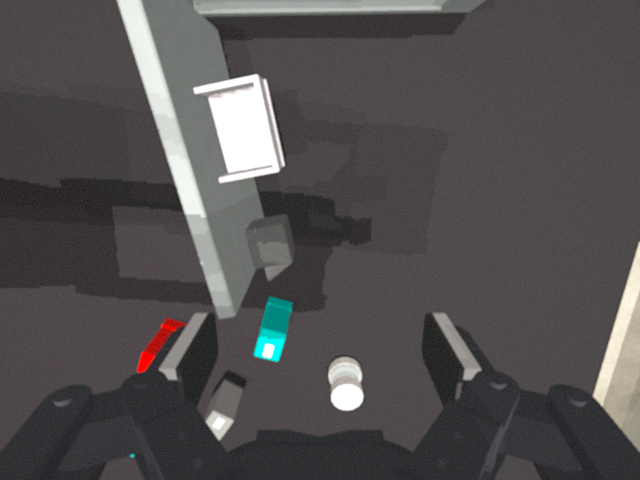

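The scene view shows the grey relay at about (251,311), between a red and two turquoise decoys. The door is open at (330-370, 145-255) with its pocket at (362,188). Next I measure these from the depth images.

```bash
cat > h.py <<'E'
import numpy as np, cv2
from scipy.spatial.transform import Rotation as R
from bench import *
def cam(n): 
    c=camera_info(n); return c
def Rot(rpy): return R.from_euler('xyz',rpy,degrees=True).as_matrix()
def cloud(d,c):
    f=240/np.tan(np.radians(c["fov_y"]/2))
    v,u=np.mgrid[0:480,0:640]
    P=np.stack([(u-c["cx"])/f*d,(v-c["cy"])/f*d,d],-1)
    W=P@Rot(c["orientation"]).T+c["origin"]
    W[d<=0]=np.nan
    return W
def ray(u,v,c,z):
    f=240/np.tan(np.radians(c["fov_y"]/2))
    r=Rot(c["orientation"])@np.array([(u-c["cx"])/f,(v-c["cy"])/f,1])
    o=np.array(c["origin"]); return o+r*(z-o[2])/r[2]
def proj(p,c):
    f=240/np.tan(np.radians(c["fov_y"]/2))
    q=Rot(c["orientation"]).T@(np.array(p)-c["origin"])
    return np.array([c["cx"]+f*q[0]/q[2],c["cy"]+f*q[1]/q[2]])
E
python3 - <<'E'
from h import *
for n,px in [("scene",[(251,311,'relay top'),(251,303,'rt'),(200,295,'turq'),(249,262,'red'),(311,275,'turq2'),(178,365,'carton'),(327,331,'jar'),(257,388,'trafo'),(150,420,'floor'),(450,120,'box')]),
 ("side",[(399,228,'relay top'),(397,262,'red'),(120,280,'box'),(337,208,'jar'),(457,208,'carton'),(350,350,'floor'),(270,300,'door')]),("wrist",[(217,425,'relay'),(245,130,'pocket'),(208,250,'doortop'),(160,80,'doortop'),(346,398,'jar'),(400,300,'floor')])]:
    d=np.load(n+"0_d.npy"); W=cloud(d,cam(n))
    print(n,(d>0).mean())
    for u,v,t in px: print(t,np.round(W[v,u],1))
    np.save(n+"0_W.npy",W)
E
```

```text
scene 0.9961002604166667
relay top [ 493.7 -239.6   56.1]
rt [ 488.3 -230.5   65.3]
turq [ 402.4 -262.7   67.4]
red [ 435.8 -159.3   70.3]
turq2 [ 548.2 -126.1   67.7]
carton [ 442.5 -380.6   39. ]
jar [ 627.  -206.2   52.4]
trafo [ 582.5 -353.8   50.1]
floor [ 448.7 -468.6    3.1]
box [637.7 266.5 191.1]
side 0.9960416666666667
relay top [ 481.6 -224.8   66.5]
red [ 431.8 -151.4   65.8]
box [631.2 231.8 189.7]
jar [ 622.3 -202.3   49.1]
carton [ 443.4 -383.6   39.1]
floor [400.4   9.9   1.3]
door [512.6  75.7 100.9]
wrist 0.9961881510416667
relay [ 487.8 -229.3   65.5]
pocket [545.1  77.3 100.3]
doortop [533.1  11.2 171.9]
doortop [517.5 103.3 171.5]
jar [ 628.5 -208.5   48. ]
floor [ 6.917e+02 -1.122e+02 -4.000e-01]
```

Run:
```python
from h import *
for n in ["scene","side","wrist"]:
    W=np.load(n+"0_W.npy"); img=cv2.imread(f"pics/{n}0.png").astype(int)
    X,Y,Z=W[...,0],W[...,1],W[...,2]
    sat=img.max(-1)-img.min(-1)
    m=(np.hypot(X-487,Y+230)<45)&(Z>59)&(Z<74)&(sat<40)
    if m.sum()>10:
        r=cv2.minAreaRect(W[m][:,:2].astype(np.float32)); print(n,"relay top",m.sum(),r, np.median(Z[m]))
        # housing sides
    m=(np.hypot(X-487,Y+230)<45)&(Z>3)&(Z<74)&(sat<40)
    if m.sum()>10: print(n,"relay all",m.sum(),cv2.minAreaRect(W[m][:,:2].astype(np.float32)))
    m=(X>480)&(X<580)&(Y>-40)&(Y<200)&(Z>166)&(Z<177)
    if m.sum()>10: 
        P=W[m][:,:2].astype(np.float32); print(n,"door top",m.sum(),cv2.minAreaRect(P), cv2.fitLine(P,cv2.DIST_HUBER,0,.01,.01).ravel())
    m=(Z>186)&(Z<194)&(Y>120)&(X<900)&(X>300)
    if m.sum()>10: print(n,"box top",m.sum(),cv2.minAreaRect(W[m][:,:2].astype(np.float32)))
    # pocket floor
    m=(np.hypot(X-545,Y-77)<45)&(Z>97)&(Z<104)
    if m.sum()>10: print(n,"pocket floor",m.sum(),cv2.minAreaRect(W[m][:,:2].astype(np.float32)))
    m=(np.hypot(X-545,Y-77)<60)&(Z>125)&(Z<131)
    if m.sum()>10: print(n,"pocket rim",m.sum(),cv2.minAreaRect(W[m][:,:2].astype(np.float32)))
```

```text
scene relay top 284 ((484.2723083496094, -231.8741912841797), (34.350257873535156, 28.5640926361084), 59.071327209472656) 66.67422468200891
scene relay all 833 ((488.5586853027344, -233.13197326660156), (86.3831787109375, 82.3134536743164), 40.94670867919922)
scene door top 418 ((521.34326171875, 55.19343566894531), (13.101253509521484, 187.26498413085938), 10.674830436706543) [ 1.7205454e-01 -9.8508739e-01  5.2548999e+02  4.2080704e+01]
scene box top 4176 ((629.4597778320312, 250.16000366210938), (201.12637329101562, 158.43475341796875), 0.4294852316379547)
scene pocket floor 231 ((544.5695190429688, 74.68623352050781), (43.2668342590332, 67.01766204833984), 11.122516632080078)
scene pocket rim 163 ((543.205322265625, 78.36146545410156), (42.07004165649414, 107.20415496826172), 11.02420711517334)
side relay top 213 ((486.144287109375, -231.13143920898438), (34.831974029541016, 27.83559226989746), 56.49171447753906) 66.1449575058349
side relay all 648 ((487.0696105957031, -224.313232421875), (78.21448516845703, 44.248897552490234), 38.663551330566406)
side door top 1172 ((516.1280517
[... 510 characters left out ...]
23047)
wrist relay top 541 ((486.9129638671875, -229.32351684570312), (33.05413055419922, 26.12169075012207), 56.678062438964844) 64.76864675561922
wrist relay all 1558 ((486.4363708496094, -229.82962036132812), (36.8546142578125, 27.74652099609375), 56.61817169189453)
wrist door top 7649 ((523.55615234375, 52.225730895996094), (12.739782333374023, 177.65371704101562), 10.721805572509766) [ 1.8857361e-01 -9.8205906e-01  5.2226477e+02  6.4247047e+01]
wrist pocket floor 4129 ((545.7615356445312, 77.25833129882812), (42.72474670410156, 79.85708618164062), 10.838610649108887)
wrist pocket rim 1600 ((545.281982421875, 77.0299301147461), (41.71080780029297, 112.57708740234375), 10.823423385620117)
```

Run:
```python
from h import *
a=cv2.imread("pics/scene0.png"); b=cv2.imread("pics/side0.png"); c=cv2.imread("pics/wrist0.png")
a=cv2.resize(a[250:350,180:340],None,fx=4,fy=4,interpolation=cv2.INTER_CUBIC)
b=cv2.resize(b[190:290,330:490],None,fx=4,fy=4,interpolation=cv2.INTER_CUBIC)
cv2.imwrite("pics/crop1.png",cv2.resize(np.hstack([a,b]),(800,250)))
a=cv2.imread("pics/scene0.png")[120:270,300:480]; cv2.imwrite("pics/crop2.png",cv2.resize(a,None,fx=4,fy=4,interpolation=cv2.INTER_CUBIC))
```

```text
(no output)
```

View pics/crop1.png

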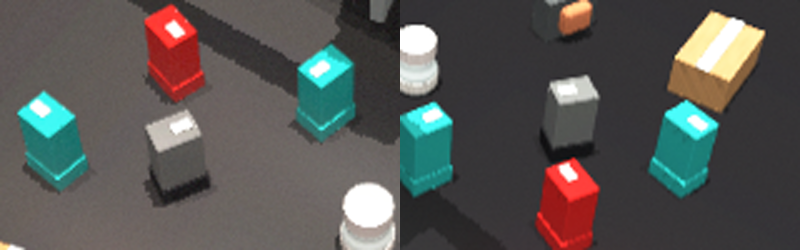

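View pics/crop2.png

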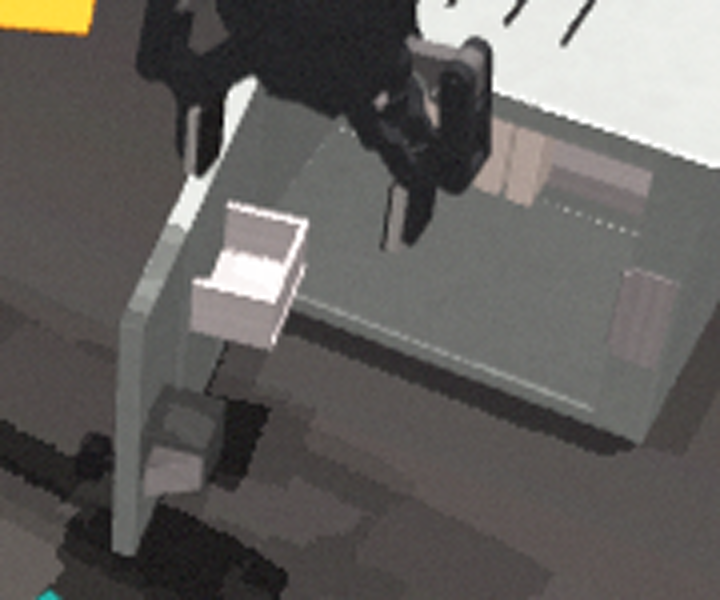

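The grey relay stands at about (487,-230) with its long side at 57 degrees, and all three views agree. The door stands at about 79 degrees. I'll refine the pocket and hinge next and plan the grasp.

Run:
```python
import bench
print([n for n in dir(bench) if not n.startswith('_')])
try: print(bench.nose_length)
except Exception as e: print(e)
from h import *
# door line: fit via inner face & outer face in side cloud, top in wrist
W=np.load("side0_W.npy");X,Y,Z=[W[...,i] for i in range(3)]
# outer face points seen from side cam
d=np.array([0.187,-0.982]);n=np.array([0.982,0.187]);H=np.array([496.9,160.3])
L=lambda W:np.stack([(W[...,0]-H[0])*d[0]+(W[...,1]-H[1])*d[1],(W[...,0]-H[0])*n[0]+(W[...,1]-H[1])*n[1],W[...,2]],-1)
Q=L(W); m=(Q[...,0]>20)&(Q[...,0]<160)&(abs(Q[...,1])<8)&(Z>70)&(Z<165)
print("side outer face",m.sum(),np.polyfit(Q[m][:,0],Q[m][:,1],1),np.median(Q[m][:,1]))
m=(abs(Q[...,1])<8)&(Z>70)&(Z<165)&(Q[...,0]>-30)&(Q[...,0]<230); print("r extent",np.percentile(Q[m][:,0],[0,.5,99.5,100]))
W=np.load("wrist0_W.npy");Q=L(W)
m=(Q[...,1]>-8)&(Q[...,1]<20)&(abs(Q[...,2]-172)<5); print("wrist top: r",np.percentile(Q[m][:,0],[.5,99.5]),"n",np.percentile(Q[m][:,1],[1,99]),np.polyfit(Q[m][:,0],Q[m][:,1],1))
m=(Q[...,1]>15)&(Q[...,1]<70)&(abs(Q[...,2]-128)<2.5)&(Q[...,0]>40)&(Q[...,0]<140); 
print("rim",m.sum(),np.percentile(Q[m][:,0],[1,99]),np.percentile(Q[m][:,1],[1,99]))
m=(Q[...,1]>14)&(Q[...,1]<48)&(abs(Q[...,2]-100)<3)&(Q[...,0]>50)&(Q[...,0]<130);print("floor",m.sum(),np.percentile(Q[m][:,0],[1,99]),np.percentile(Q[m][:,1],[1,99]),np.median(Q[m],axis=0))
W=np.load("scene0_W.npy");Q=L(W)
m=(Q[...,1]>15)&(Q[...,1]<70)&(abs(Q[...,2]-128)<3)&(Q[...,0]>40)&(Q[...,0]<140); 
print("scene rim",m.sum(),np.percentile(Q[m][:,0],[1,99]),np.percentile(Q[m][:,1],[1,99]))
```

```text
['PlanningError', 'camera_info', 'hand_in', 'nose_length', 'sense', 'snapshot']
17.0
side outer face 2521 [0.00086822 0.09643675] 0.17331265079790725
r extent [-29.94339352 -29.16951624 198.91330791 201.34293851]
wrist top: r [ 23.70486552 197.80834336] n [ 0.3446979  11.93976876] [1.53541340e-03 6.51232851e+00]
rim 1025 [ 60.40999497 120.05750508] [15.67240267 52.70282829]
floor 3431 [ 63.33261525 116.9374981 ] [14.36900613 45.07857826] [88.78246796 29.80105381 99.11083372]
scene rim 124 [ 58.6535872 123.0874989] [15.75364504 50.95271975]
```

jog_arm(
  plan=[
    [[0, 0, 10.3], [-0.02, -0.01, 0.008], 1],
    [[0, 0, 20.6], [-0.04, -0.02, 0.016], 1],
    [[0, 0, 30.9], [-0.06, -0.03, 0.024], 1],
    [[0, 0, 41.2], [-0.08, -0.04, 0.032], 1],
    [[0, 0, 51.5], [-0.1, -0.05, 0.04], 1],
    [[0, 0, 61.8], [-0.12, -0.06, 0.05], 1],
    [[0, 0, 72.1], [-0.14, -0.07, 0.06], 1],
    [[0, 0, 82.4], [-0.16, -0.08, 0.07], 1],
    [[0, 0, 92.7], [-0.18, -0.09, 0.08], 1],
    [[0, 0, 103.0], [-0.2, -0.1, 0.09], 1],
    [[0, 0, 113.3], [-0.22, -0.108, 0.095], 1],
    [[0, 0, 123.4], [-0.23, -0.1136, 0.098], 1],
  ],
)

```text
time: 1.65
tool_pos: [485.6, -230.7, 149.5]
tcp_rot: [180.0, 0.1, -33.8]
ft_force: [-0.3, 0.1, 0.4]
finger_gap: 85.3
```

jog_arm(
  plan=[
    [[0, 0, 0], [0, 0, 0], 1],
    [[0, 0, 0], [0, 0, 0], 1],
  ],
)

```text
time: 1.9
tool_pos: [486.6, -229.6, 150.3]
tcp_rot: [-180.0, 0.0, -33.2]
ft_force: [0.2, 0.6, 0.1]
finger_gap: 85.4
```

Run:
```python
from h import *
s=sense(); print(s['time'],s['tool_pos'],s['tcp_rot'],s['joint_pos'],s['ft_force'])
c=camera_info("wrist");p,d=snapshot("wrist"); cv2.imwrite("pics/w1.png",p); W=cloud(d,c)
X,Y,Z=[W[...,i] for i in range(3)]
sat=p.max(-1).astype(int)-p.min(-1)
for lo,hi in [(61,72),(5,72)]:
    m=(np.hypot(X-487,Y+230)<32)&(Z>lo)&(Z<hi)&(sat<40)
    print(m.sum(),cv2.minAreaRect(W[m][:,:2].astype(np.float32)),np.median(Z[m]))
```

```text
1.9 [ 486.55616566 -229.625451    150.31663109] [-1.79986013e+02  5.84247683e-03 -3.31766636e+01] [-3.07345002e+01  1.83243242e+00  1.01646562e+02  1.46254777e-02
  7.65262472e+01  9.24387558e+01] [0.19008429 0.62954435 0.05177849]
2129 ((486.0825500488281, -231.45513916015625), (33.95893859863281, 26.232179641723633), 57.109397888183594) 64.95223681209436
3277 ((486.4766845703125, -231.7448272705078), (35.5726318359375, 27.200183868408203), 56.89683151245117) 64.38001422405452
```

View pics/w1.png

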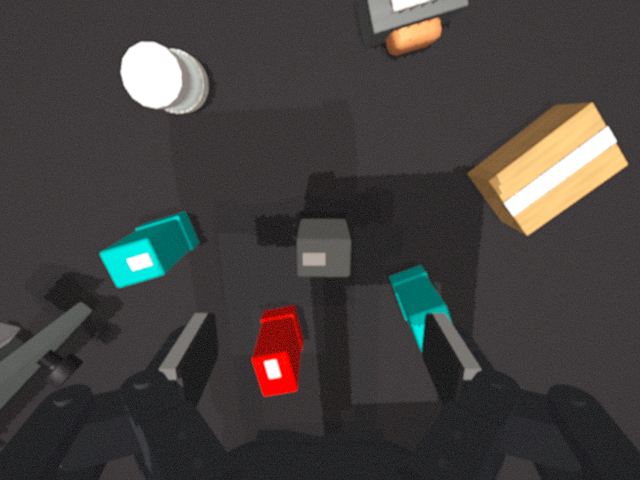

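The relay is centred at (323,247) in the wrist view, squarely between the jaws. I go down and grip it.

jog_arm(
  plan=[
    [[0, 0, 0], [0.0005, 0.0008, 0.015], 1],
    [[0, 0, 0], [0.0005, 0.0008, 0.03], 1],
    [[0, 0, 0], [0.0005, 0.0008, 0.045], 1],
    [[0, 0, 0], [0.0005, 0.0008, 0.06], 1],
    [[0, 0, 0], [0.0005, 0.0008, 0.075], 1],
    [[0, 0, 0], [0.0005, 0.0008, 0.088], 1],
    [[0, 0, 0], [0.0005, 0.0008, 0.097], 1],
    [[0, 0, 0], [0.0005, 0.0008, 0.1], 1],
    [[0, 0, 0], [0.0005, 0.0008, 0.1], 1],
  ],
  force=30,
)

```text
time: 3.08
tool_pos: [486.5, -231.0, 50.4]
tcp_rot: [-180.0, -0.0, -33.4]
ft_force: [0.2, -0.2, 0.7]
finger_gap: 85.2
```

jog_arm(
  plan=[
    [[0, 0, 0], [0, 0, 0], 0.3],
    [[0, 0, 0], [0, 0, 0], 0.1],
    [[0, 0, 0], [0, 0, 0], -0.05],
    [[0, 0, 0], [0, 0, 0], -0.2],
    [[0, 0, 0], [0, 0, 0], -0.4],
    [[0, 0, 0], [0, 0, 0], -0.6],
    [[0, 0, 0], [0, 0, 0], -0.6],
    [[0, 0, 0], [0, 0, 0], -0.6],
  ],
  force=30,
)

```text
time: 4.08
tool_pos: [486.5, -231.1, 50.5]
tcp_rot: [180.0, -0.0, -33.4]
ft_force: [-1.4, -1.8, 3.4]
finger_gap: 33.5
```

jog_arm(
  plan=[
    [[0, 0, 0], [0, 0, -0.005], -0.6],
    [[0, 0, 0], [0, 0, -0.015], -0.6],
    [[0, 0, 0], [0, 0, -0.035], -0.6],
    [[0, 0, 0], [0, 0, -0.06], -0.6],
    [[0, 0, 0], [0, 0, -0.085], -0.6],
    [[0, 0, 0], [0, 0, -0.11], -0.6],
    [[0, 0, 0], [0, 0, -0.135], -0.6],
    [[0, 0, 0], [0, 0, -0.16], -0.6],
    [[0, 0, 0], [0, 0, -0.18], -0.6],
    [[0, 0, 0], [0, 0, -0.195], -0.6],
    [[0, 0, 0], [0, 0, -0.2], -0.6],
    [[0, 0, 0], [0, 0, -0.2], -0.6],
  ],
)

```text
time: 5.58
tool_pos: [486.3, -230.9, 250.0]
tcp_rot: [180.0, 0.0, -33.4]
ft_force: [0.1, -0.1, -2.0]
finger_gap: 33.4
```

Run:
```python
from h import *
s=sense(); print(s['time'],s['tool_pos'],s['tcp_rot'],s['finger_gap'],s['ft_force'])
c=camera_info("wrist");p,d=snapshot("wrist"); cv2.imwrite("pics/w2.png",p); W=cloud(d,c)
X,Y,Z=[W[...,i] for i in range(3)]
T=s['tool_pos']
m=(np.hypot(X-T[0],Y-T[1])<30)&(Z>T[2]+8)&(Z<T[2]+22); print(np.nanmedian(W[m],axis=0)-T,m.sum())
P=W[m][:,:2]-T[:2]; 
if m.sum()>5: print(cv2.minAreaRect(P.astype(np.float32)))
# world->tool delta to pocket
yaw=-33.4; R0=Rot([180,0,yaw]); print(R0.T@(np.array([544.2,77.7,250.3])-[486.38,-230.94,250.3]))
```

```text
5.575 [ 486.32485228 -230.87705879  250.02769807] [ 1.79999254e+02  1.89607923e-02 -3.33984404e+01] 33.38852550899853 [ 0.0604389  -0.06757872 -2.04131178]
[ 2.14277448 -0.89389627 14.61163885] 8215
((-0.17022943496704102, 0.17237091064453125), (58.953147888183594, 27.11819839477539), 56.419677734375)
[-1.21629472e+02 -2.89496241e+02 -3.54530645e-14]
```

View pics/w2.png

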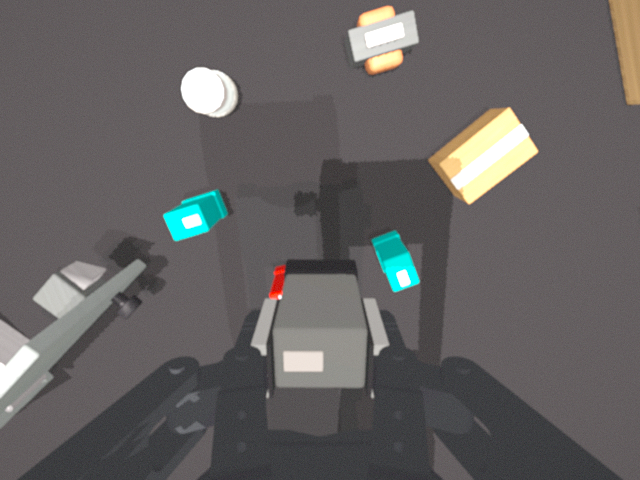

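jog_arm(
  plan=[
    [[0, 0, -1.5], [-0.004, -0.01, 0], -0.6],
    [[0, 0, -5], [-0.014, -0.032, 0], -0.6],
    [[0, 0, -9.5], [-0.026, -0.062, 0], -0.6],
    [[0, 0, -14], [-0.039, -0.092, 0], -0.6],
    [[0, 0, -18.5], [-0.052, -0.122, 0], -0.6],
    [[0, 0, -23], [-0.064, -0.152, 0], -0.6],
    [[0, 0, -27.5], [-0.077, -0.182, 0], -0.6],
    [[0, 0, -32], [-0.09, -0.212, 0], -0.6],
    [[0, 0, -36.5], [-0.102, -0.242, 0], -0.6],
    [[0, 0, -41], [-0.113, -0.269, 0], -0.6],
    [[0, 0, -43.5], [-0.12, -0.285, 0], -0.6],
    [[0, 0, -44.2], [-0.1216, -0.2895, 0], -0.6],
  ],
)

```text
time: 7.12
tool_pos: [544.0, 78.7, 249.8]
tcp_rot: [-180.0, 0.0, 10.9]
ft_force: [-0.3, 0.6, -1.4]
finger_gap: 33.6
```

jog_arm(
  plan=[
    [[0, 0, 0], [0, 0, 0], -0.6],
    [[0, 0, 0], [0, 0, 0], -0.6],
  ],
)

```text
time: 7.38
tool_pos: [544.2, 76.9, 250.3]
tcp_rot: [180.0, 0.0, 10.7]
ft_force: [-0.5, -0.5, -1.7]
finger_gap: 33.3
```

Run:
```python
from h import *
s=sense(); print(s['time'],s['tool_pos'],s['tcp_rot'],s['finger_gap'],s['ft_force'])
d0=np.array([0.187,-0.982]);n=np.array([0.982,0.187]);H=np.array([496.9,160.3])
for k in ["wrist","scene"]:
    c=camera_info(k);p,d=snapshot(k); cv2.imwrite(f"pics/{k}3.png",p); W=cloud(d,c)
    Q=np.stack([(W[...,:2]-H)@d0,(W[...,:2]-H)@n,W[...,2]],-1)
    m=(Q[...,1]>-8)&(Q[...,1]<20)&(abs(Q[...,2]-172)<4)&(Q[...,0]<205)&(Q[...,0]>0); print(k,"top: r",np.percentile(Q[m][:,0],[.5,99.5]),"n",np.percentile(Q[m][:,1],[1,99]),np.polyfit(Q[m][:,0],Q[m][:,1],1))
    m=(Q[...,1]>15)&(Q[...,1]<70)&(abs(Q[...,2]-128)<2.5)&(Q[...,0]>40)&(Q[...,0]<140); 
    print("rim",m.sum(),np.percentile(Q[m][:,0],[1,99]),np.percentile(Q[m][:,1],[1,99]))
    m=(Q[...,1]>-10)&(Q[...,1]<70)&(Q[...,2]>200)&(Q[...,2]<212)&(abs(Q[...,0]-90)<40)
    if m.sum(): print("relay base in door frame",m.sum(),np.percentile(Q[m][:,0],[1,99]),np.percentile(Q[m][:,1],[1,99]))
T=s['tool_pos'][:2]-H; print("tcp r,n",T@d0,T@n)
```

```text
7.375 [544.18811032  76.85730925 250.27079777] [1.79983846e+02 8.80990321e-03 1.07145601e+01] 33.33259756799549 [-0.45097615 -0.52323876 -1.69512581]
wrist top: r [  2.87833631 198.92956782] n [ 0.30834944 12.12731316] [-6.05852863e-04  7.05375233e+00]
rim 802 [ 60.4339925  120.18221623] [15.93086718 52.83873317]
relay base in door frame 619 [ 72.84213397 107.55663909] [44.35465331 45.49388222]
scene top: r [ 48.21570259 200.80461287] n [-1.79715428 10.5269452 ] [0.01254944 2.83367345]
rim 102 [ 59.05549108 121.29738655] [15.96184578 51.34341272]
relay base in door frame 83 [ 74.22151853 110.30404556] [16.56010555 43.61260867]
tcp r,n 90.7835989454659 30.833141159445933
```

View pics/wrist3.png

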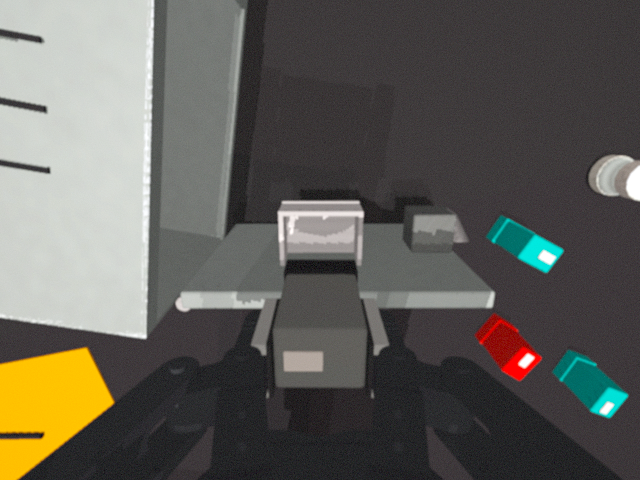

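View pics/scene3.png

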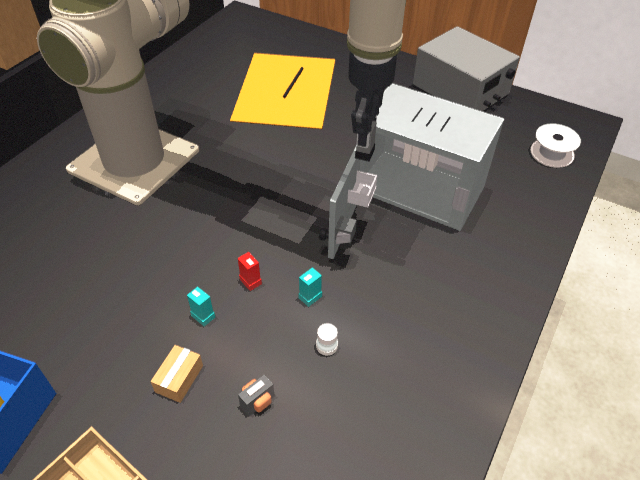

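In the wrist view the relay sits squarely over the pocket at (320,235). In the door frame it is at r=90.2, n=31, against the wanted 90 and 31. I lower it now.

jog_arm(
  plan=[
    [[0, 0, 0], [0, 0, 0.005], -0.6],
    [[0, 0, 0], [0, 0, 0.015], -0.6],
    [[0, 0, 0], [0, 0, 0.027], -0.6],
    [[0, 0, 0], [0, 0, 0.039], -0.6],
    [[0, 0, 0], [0, 0, 0.051], -0.6],
    [[0, 0, 0], [0, 0, 0.063], -0.6],
    [[0, 0, 0], [0, 0, 0.075], -0.6],
    [[0, 0, 0], [0, 0, 0.084], -0.6],
    [[0, 0, 0], [0, 0, 0.091], -0.6],
    [[0, 0, 0], [0, 0, 0.095], -0.6],
    [[0, 0, 0], [0, 0, 0.097], -0.6],
    [[0, 0, 0], [0, 0, 0.097], -0.6],
  ],
)

```text
time: 8.98
tool_pos: [544.3, 77.7, 153.4]
tcp_rot: [180.0, -0.0, 10.8]
ft_force: [0.3, 0.1, -0.8]
finger_gap: 33.9
```

jog_arm(
  plan=[
    [[0, 0, 0], [0, 0, 0.001], -0.6],
    [[0, 0, 0], [0, 0, 0.002], -0.6],
    [[0, 0, 0], [0, 0, 0.0025], -0.6],
    [[0, 0, 0], [0, 0, 0.0025], -0.6],
  ],
)

```text
time: 9.48
tool_pos: [544.2, 77.7, 150.8]
tcp_rot: [-180.0, 0.0, 10.8]
ft_force: [0.1, -0.4, -0.7]
finger_gap: 33.4
```

Run:
```python
from h import *
s=sense(); print(s['time'],s['tool_pos'],s['tcp_rot'],s['finger_gap'],s['ft_force'])
p,d=snapshot("wrist"); cv2.imwrite(f"pics/w4.png",p)
```

```text
9.475 [544.20323571  77.71408919 150.76643563] [-1.79999212e+02  2.76916334e-03  1.08001049e+01] 33.438025388032315 [ 0.09700752 -0.41270386 -0.69846178]
```

View pics/w4.png

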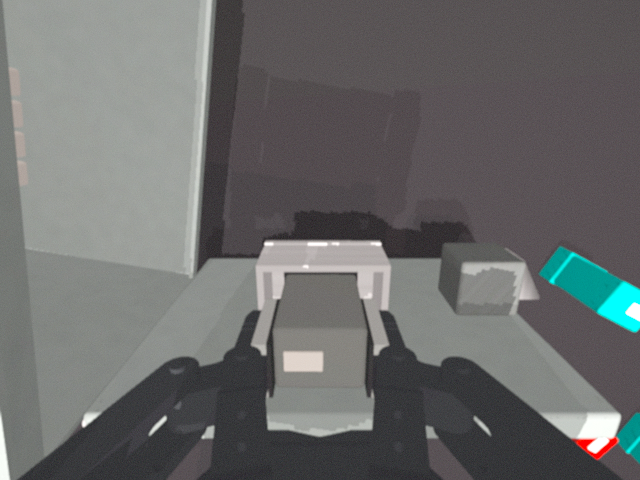

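The relay's base is inside the pocket walls and the weight is nearly off the gripper. I lower a last bit, release gently, and lift clear.

jog_arm(
  plan=[
    [[0, 0, 0], [0, 0, 0.0005], -0.6],
    [[0, 0, 0], [0, 0, 0.0005], -0.6],
    [[0, 0, 0], [0, 0, 0.0005], -0.2],
    [[0, 0, 0], [0, 0, 0.0005], -0.1],
    [[0, 0, 0], [0, 0, 0.0005], 0.05],
    [[0, 0, 0], [0, 0, 0.0005], 0.2],
    [[0, 0, 0], [0, 0, 0.0005], 0.3],
    [[0, 0, 0], [0, 0, 0.0005], 0.3],
    [[0, 0, 0], [0, 0, 0.0005], 0.3],
  ],
)

```text
time: 10.65
tool_pos: [544.2, 77.7, 150.3]
tcp_rot: [-180.0, 0.0, 10.8]
ft_force: [-0.7, 1.3, 0.1]
finger_gap: 55.8
```

jog_arm(
  plan=[
    [[0, 0, 0], [0, 0, -0.003], 0.3],
    [[0, 0, 0], [0, 0, -0.01], 0.3],
    [[0, 0, 0], [0, 0, -0.022], 0.3],
    [[0, 0, 0], [0, 0, -0.036], 0.3],
    [[0, 0, 0], [0, 0, -0.05], 0.3],
    [[0, 0, 0], [0, 0, -0.064], 0.3],
    [[0, 0, 0], [0, 0, -0.08], 0.3],
    [[0, 0, 0], [0, 0, -0.095], 0.3],
    [[0, 0, 0], [0, 0, -0.105], 0.3],
    [[0, 0, 0], [0, 0, -0.11], 0.3],
  ],
)

```text
time: 11.9
tool_pos: [544.4, 77.7, 261.1]
tcp_rot: [180.0, -0.0, 10.8]
ft_force: [-0.1, -0.4, -0.2]
finger_gap: 56.0
```

Run:
```python
from h import *
s=sense(); print(s['time'],s['tool_pos'],s['tcp_rot'],s['joint_pos'],s['finger_gap'],s['ft_force'])
d0=np.array([0.187,-0.982]);n=np.array([0.982,0.187]);H=np.array([496.9,160.3])
for k in ["wrist","scene"]:
    c=camera_info(k);p,d=snapshot(k); cv2.imwrite(f"pics/{k}5.png",p); W=cloud(d,c)
    Q=np.stack([(W[...,:2]-H)@d0,(W[...,:2]-H)@n,W[...,2]],-1)
    m=(Q[...,1]>-8)&(Q[...,1]<13)&(abs(Q[...,2]-172)<4)&(Q[...,0]<205)&(Q[...,0]>0); print(k,"top: r",np.percentile(Q[m][:,0],[.5,99.5]),"n",np.percentile(Q[m][:,1],[1,99]),np.polyfit(Q[m][:,0],Q[m][:,1],1))
    m=(Q[...,1]>14)&(Q[...,1]<60)&(abs(Q[...,2]-165)<6)&(abs(Q[...,0]-90)<40)
    if m.sum(): print("relay top",m.sum(),cv2.minAreaRect(Q[m][:,:2].astype(np.float32)),np.median(Q[m][:,2]))
```

```text
11.9 [544.43718698  77.72628544 261.06995164] [ 1.79995331e+02 -3.90743011e-02  1.08031942e+01] [ 2.78250776e+00 -6.13813536e-01  9.23469417e+01  8.29551629e-04
  8.82275284e+01  8.19792898e+01] 56.01968630735524 [-0.14514614 -0.40072125 -0.19643297]
wrist top: r [  3.2639099  198.27942506] n [-1.28725494e-03  1.20456199e+01] [-2.75178868e-04  6.66536446e+00]
relay top 1965 ((89.38033294677734, 31.660030364990234), (34.05234146118164, 26.14529037475586), 0.13880251348018646) 164.90703065450276
scene top: r [ 33.58181045 200.74335481] n [-1.5701653  10.41970144] [1.39840663e-03 4.64260767e+00]
relay top 212 ((90.96817016601562, 29.861713409423828), (26.408308029174805, 35.567413330078125), 88.7654800415039) 166.3838340589316
```

View pics/wrist5.png

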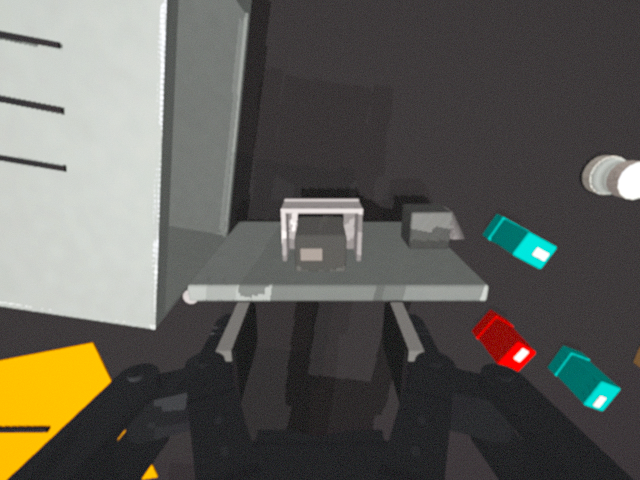

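The relay stands centred in the pocket with its top at 165-166 mm, and it reads square in the door frame. Next I close the fingers, go round to the outer face at r=155, and go down.

jog_arm(
  plan=[
    [[0, 0, 0], [-0.005, 0.004, 0], 0],
    [[0, 0, 0], [-0.015, 0.014, 0], -0.3],
    [[0, 0, 0], [-0.03, 0.028, 0], -0.6],
    [[0, 0, 0], [-0.045, 0.045, 0], -1],
    [[0, 0, 0], [-0.057, 0.06, 0], -1],
    [[0, 0, 0], [-0.061, 0.065, 0], -1],
    [[0, 0, 0], [-0.061, 0.065, 0.01], -1],
    [[0, 0, 0], [-0.061, 0.065, 0.03], -1],
    [[0, 0, 0], [-0.061, 0.065, 0.055], -1],
    [[0, 0, 0], [-0.061, 0.065, 0.08], -1],
    [[0, 0, 0], [-0.061, 0.065, 0.095], -1],
    [[0, 0, 0], [-0.061, 0.065, 0.1], -1],
  ],
  force=60,
)

```text
time: 13.5
tool_pos: [495.6, 2.9, 158.5]
tcp_rot: [-180.0, 0.1, 10.8]
ft_force: [-0.9, 0.5, -0.3]
finger_gap: 0.1
```

Run:
```python
from h import *
s=sense(); print(s['time'],s['tool_pos'],s['tcp_rot'],s['finger_gap'],s['ft_force'])
d0=np.array([0.187,-0.982]);n=np.array([0.982,0.187]);H=np.array([496.9,160.3])
for k in ["wrist","side"]:
    p,d=snapshot(k); cv2.imwrite(f"pics/{k}6.png",p)
T=s['tool_pos'][:2]-H; print("tcp r,n",T@d0,T@n)
c=12
for f in np.radians(np.arange(1,13)*1.5): print(np.round(np.degrees(f),1), np.round([155*np.sin(f)-c*(np.cos(f)-1),155*(np.cos(f)-1)+c*np.sin(f)],1))
```

```text
13.5 [495.61365067   2.85101084 158.48474457] [-1.79952918e+02  1.46579655e-01  1.08315249e+01] 0.10239166608918888 [-0.91020981  0.45773897 -0.26404819]
tcp r,n 154.37436002977995 -30.70615601729933
1.5 [4.1 0.3]
3.0 [8.1 0.4]
4.5 [12.2  0.5]
6.0 [16.3  0.4]
7.5 [20.3  0.2]
9.0 [24.4 -0. ]
10.5 [28.4 -0.4]
12.0 [32.5 -0.9]
13.5 [36.5 -1.5]
15.0 [40.5 -2.2]
16.5 [44.5 -3. ]
18.0 [48.5 -3.9]
```

View pics/wrist6.png

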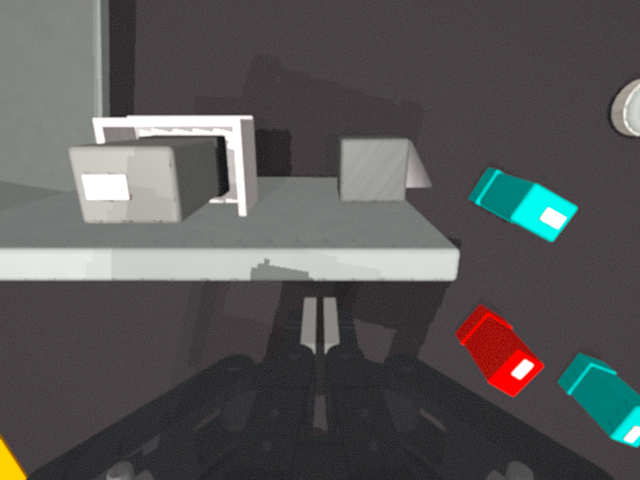

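View pics/side6.png

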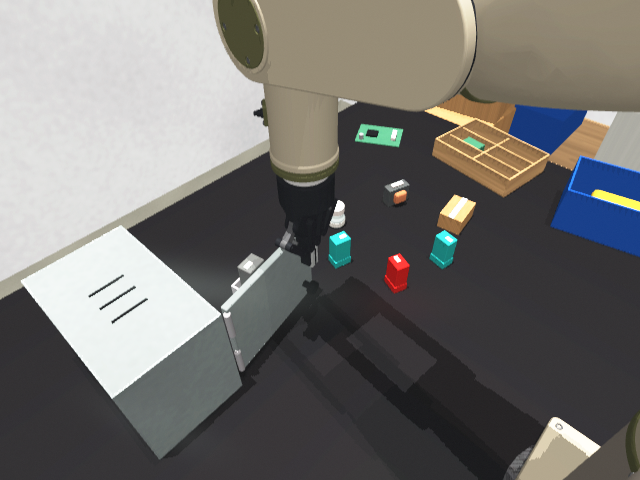

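The fingertips are shut and stand outside the door at (320,325) in the wrist view, with the relay still upright. I touch the face and start the arc.

jog_arm(
  plan=[
    [[0, 0, 0], [0.006, 0, 0], -1],
    [[0, 0, 0], [0.012, 0, 0], -1],
    [[0, 0, 0], [0.016, 0, 0], -1],
    [[0, 0, 0], [0.018, 0, 0], -1],
    [[0, 0, -0.5], [0.0194, 0.0001, 0], -1],
    [[0, 0, -1], [0.0207, 0.0002, 0], -1],
    [[0, 0, -2], [0.0234, 0.0003, 0], -1],
    [[0, 0, -3], [0.0261, 0.0004, 0], -1],
    [[0, 0, -4.5], [0.0302, 0.0005, 0], -1],
    [[0, 0, -6], [0.0343, 0.0004, 0], -1],
    [[0, 0, -7.5], [0.0383, 0.0002, 0], -1],
    [[0, 0, -9], [0.0424, 0, 0], -1],
  ],
)

```text
time: 15.1
tool_pos: [538.4, 10.5, 160.2]
tcp_rot: [-180.0, 0.0, 19.9]
ft_force: [-0.9, 0.2, -0.4]
finger_gap: -0.4
```

```bash
cat > door.py <<'E'
from h import *
import sys
def look(k,tag,H=np.array([496.9,160.3])):
    c=camera_info(k);p,d=snapshot(k); cv2.imwrite(f"pics/{k}{tag}.png",p); W=cloud(d,c)
    X,Y,Z=[W[...,i] for i in range(3)]
    m=(abs(Z-172)<3.5)&(np.hypot(X-H[0],Y-H[1])<205)&(Y<175)&(p.max(-1)>110)
    P=W[m][:,:2].astype(np.float32)
    if len(P)>20:
        v=cv2.fitLine(P,cv2.DIST_HUBER,0,.01,.01).ravel(); 
        if v[0]<0: v[:2]*=-1
        print(k,"door dir",np.degrees(np.arctan2(v[1],v[0])),len(P))
if __name__=="__main__":
    s=sense(); print(s['time'],s['tool_pos'],s['tcp_rot'],s['ft_force'])
    look("wrist",sys.argv[1])
E
python3 door.py 7
```

```text
15.1 [538.37869139  10.48616563 160.2220854 ] [-1.79993658e+02  6.31771464e-03  1.99050880e+01] [-0.92431996  0.24712276 -0.36127031]
wrist door dir -70.34214 13819
```

View pics/wrist7.png

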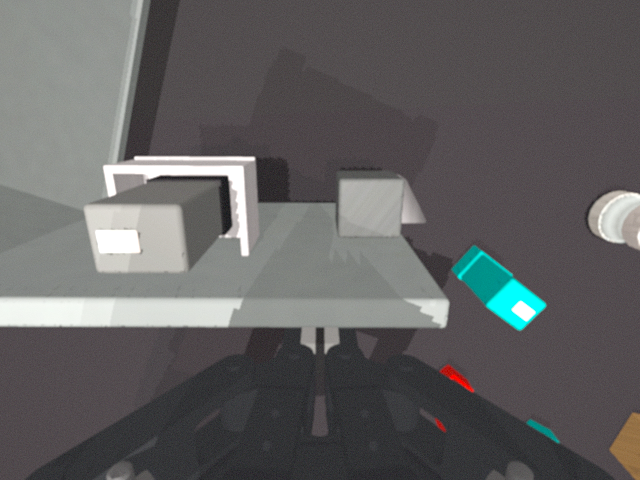

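The door follows, now at -70.3 degrees, which matches the commanded yaw. The relay is standing. I continue the arc.

jog_arm(
  plan=[
    [[0, 0, -1.5], [0.0041, 0.0003, 0], -1],
    [[0, 0, -3], [0.0081, 0.0004, 0], -1],
    [[0, 0, -4.5], [0.0122, 0.0005, 0], -1],
    [[0, 0, -6], [0.0163, 0.0004, 0], -1],
    [[0, 0, -7.5], [0.0203, 0.0002, 0], -1],
    [[0, 0, -9], [0.0244, 0, 0], -1],
    [[0, 0, -10.5], [0.0284, -0.0004, 0], -1],
    [[0, 0, -12], [0.0325, -0.0009, 0], -1],
    [[0, 0, -13.5], [0.0365, -0.0015, 0], -1],
    [[0, 0, -15], [0.0405, -0.0022, 0], -1],
    [[0, 0, -16.5], [0.0445, -0.003, 0], -1],
    [[0, 0, -18], [0.0485, -0.0039, 0], -1],
  ],
)

```text
time: 16.65
tool_pos: [582.7, 30.6, 160.3]
tcp_rot: [-180.0, 0.0, 37.9]
ft_force: [-0.8, -0.4, 0.2]
finger_gap: 0.0
```

jog_arm(
  plan=[
    [[0, 0, -1.5], [0.0041, 0.0003, 0], -1],
    [[0, 0, -3], [0.0081, 0.0004, 0], -1],
    [[0, 0, -4.5], [0.0122, 0.0005, 0], -1],
    [[0, 0, -6], [0.0163, 0.0004, 0], -1],
    [[0, 0, -7.5], [0.0203, 0.0002, 0], -1],
    [[0, 0, -9], [0.0244, 0, 0], -1],
    [[0, 0, -10.5], [0.0284, -0.0004, 0], -1],
    [[0, 0, -12], [0.0325, -0.0009, 0], -1],
    [[0, 0, -13.5], [0.0365, -0.0015, 0], -1],
    [[0, 0, -15], [0.0405, -0.0022, 0], -1],
    [[0, 0, -16.5], [0.0445, -0.003, 0], -1],
    [[0, 0, -18], [0.0485, -0.0039, 0], -1],
  ],
)

```text
time: 18.15
tool_pos: [618.6, 63.5, 160.3]
tcp_rot: [-180.0, -0.0, 55.9]
ft_force: [-1.4, -0.3, 0.8]
finger_gap: -0.2
```

```bash
python3 door.py 8; python3 -c "
from door import *
look('scene','8')"
```

```text
18.15 [618.56430026  63.48888271 160.30536037] [-1.79999404e+02 -1.64038145e-03  5.58978755e+01] [-1.44004663 -0.26777173  0.76600093]
wrist door dir -34.107067 13307
scene door dir -33.64902 198
```

View pics/wrist8.png

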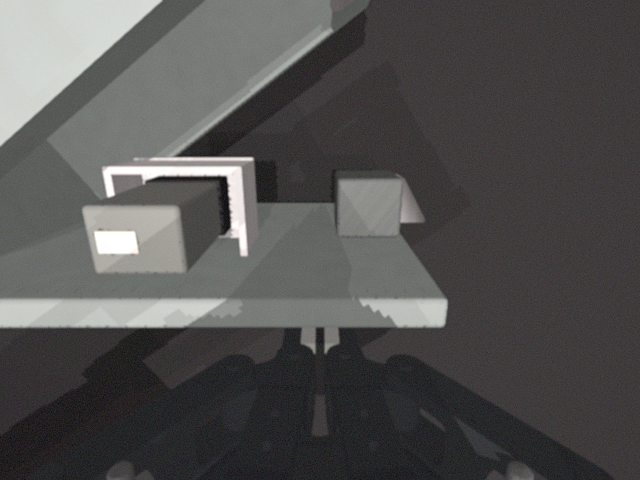

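View pics/scene8.png

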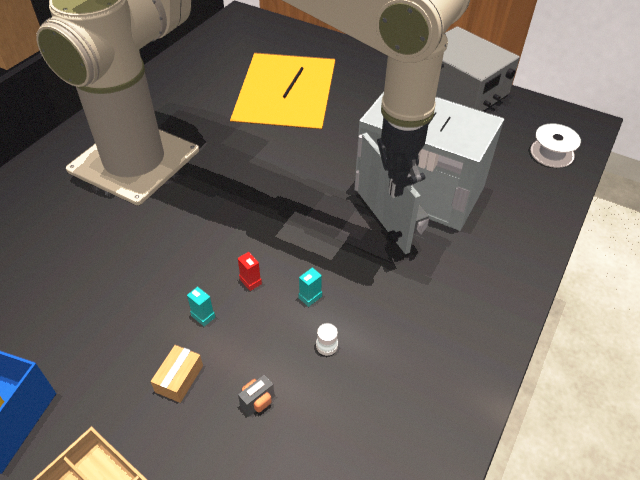

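jog_arm(
  plan=[
    [[0, 0, -1.5], [0.0041, 0.0003, 0], -1],
    [[0, 0, -3], [0.0081, 0.0004, 0], -1],
    [[0, 0, -4.5], [0.0122, 0.0005, 0], -1],
    [[0, 0, -6], [0.0163, 0.0004, 0], -1],
    [[0, 0, -7.5], [0.0203, 0.0002, 0], -1],
    [[0, 0, -9], [0.0244, 0, 0], -1],
    [[0, 0, -10.5], [0.0284, -0.0004, 0], -1],
    [[0, 0, -12], [0.0325, -0.0009, 0], -1],
    [[0, 0, -13.5], [0.0365, -0.0015, 0], -1],
    [[0, 0, -15], [0.0405, -0.0022, 0], -1],
    [[0, 0, -16.5], [0.0445, -0.003, 0], -1],
    [[0, 0, -18], [0.0485, -0.0039, 0], -1],
  ],
)

```text
time: 19.75
tool_pos: [642.4, 105.8, 160.2]
tcp_rot: [-180.0, 0.0, 73.9]
ft_force: [0.1, -0.3, -0.4]
finger_gap: 0.0
```

```bash
python3 door.py 9
```

```text
19.75 [642.44262595 105.84915533 160.21502301] [-1.79989906e+02  3.02790943e-03  7.39012799e+01] [ 0.07052696 -0.32445798 -0.41064119]
wrist door dir -15.859058 12047
```

View pics/wrist9.png

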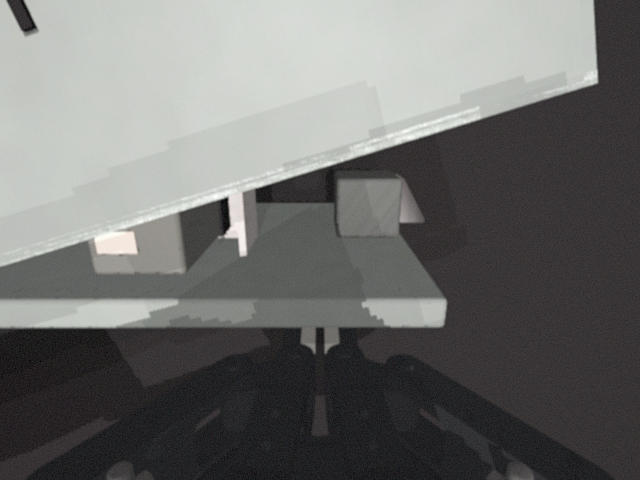

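The relay is passing under the box top and the door is at -15.9 degrees. I close more gently from here and check the force.

jog_arm(
  plan=[
    [[0, 0, -0.75], [0.002, 0.0002, 0], -1],
    [[0, 0, -1.5], [0.0041, 0.0003, 0], -1],
    [[0, 0, -2.25], [0.0061, 0.0004, 0], -1],
    [[0, 0, -3], [0.0081, 0.0004, 0], -1],
    [[0, 0, -3.75], [0.0102, 0.0005, 0], -1],
    [[0, 0, -4.5], [0.0122, 0.0005, 0], -1],
    [[0, 0, -5.25], [0.0142, 0.0005, 0], -1],
    [[0, 0, -6], [0.0163, 0.0004, 0], -1],
    [[0, 0, -6.75], [0.0183, 0.0003, 0], -1],
    [[0, 0, -7.5], [0.0203, 0.0002, 0], -1],
    [[0, 0, -8.25], [0.0224, 0.0001, 0], -1],
    [[0, 0, -9], [0.0244, 0, 0], -1],
  ],
)

```text
time: 21.3
tool_pos: [649.2, 129.2, 160.3]
tcp_rot: [-180.0, -0.0, 82.9]
ft_force: [-0.6, -1.2, -0.4]
finger_gap: 0.4
```

jog_arm(
  plan=[
    [[0, 0, -0.75], [0.002, 0.0002, 0], -1],
    [[0, 0, -1.5], [0.0041, 0.0003, 0], -1],
    [[0, 0, -2.25], [0.0061, 0.0004, 0], -1],
    [[0, 0, -3], [0.0081, 0.0004, 0], -1],
    [[0, 0, -3.75], [0.0102, 0.0005, 0], -1],
    [[0, 0, -4.5], [0.0122, 0.0005, 0], -1],
  ],
)

```text
time: 22.05
tool_pos: [651.2, 140.1, 160.3]
tcp_rot: [-180.0, 0.1, 87.3]
ft_force: [-2.8, -6.3, 1.1]
finger_gap: 0.2
```

```bash
python3 door.py 10
```

```text
22.05 [651.1553782  140.05557957 160.32726329] [-1.79973681e+02  8.92109920e-02  8.73105583e+01] [-2.78738951 -6.31789031  1.14267822]
wrist door dir -2.3390229 3408
```

View pics/wrist10.png

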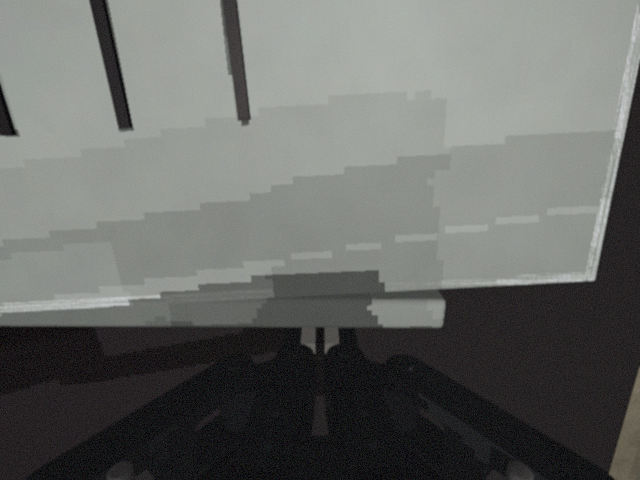

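The latch is being pressed in at about 6.5 N, with roughly 3 degrees left. I take small steps.

jog_arm(
  plan=[
    [[0, 0, -0.4], [0.0011, 0, 0], -1],
    [[0, 0, -0.8], [0.0022, 0.0001, 0], -1],
    [[0, 0, -1.2], [0.0033, 0.0001, 0], -1],
    [[0, 0, -1.6], [0.0044, 0.0002, 0], -1],
    [[0, 0, -2], [0.0055, 0.0002, 0], -1],
  ],
)

```text
time: 22.72
tool_pos: [651.7, 145.5, 160.3]
tcp_rot: [-180.0, 0.1, 89.3]
ft_force: [-0.9, -4.1, -0.3]
finger_gap: -0.0
```

jog_arm(
  plan=[
    [[0, 0, -0.3], [0.0008, 0, 0], -1],
    [[0, 0, -0.6], [0.0016, 0, 0], -1],
    [[0, 0, -0.9], [0.0024, 0, 0], -1],
  ],
)

```text
time: 23.1
tool_pos: [651.9, 149.5, 160.4]
tcp_rot: [180.0, -0.0, 90.2]
ft_force: [0.9, -1.1, -0.2]
finger_gap: 0.3
```

```bash
python3 door.py 11
```

```text
23.1 [651.87973162 149.50305786 160.42136191] [ 1.79972665e+02 -3.44500110e-02  9.02422732e+01] [ 0.94256827 -1.10124515 -0.17036667]
wrist door dir 0.6346517 228
```

jog_arm(
  plan=[
    [[0, 0, -0.2], [0.0008, 0, 0], -1],
    [[0, 0, -0.4], [0.0016, 0, 0], -1],
    [[0, 0, -0.5], [0.002, 0, 0], -1],
    [[0, 0, -0.5], [0.002, 0, 0], -1],
  ],
)

```text
time: 23.65
tool_pos: [651.9, 150.0, 160.4]
tcp_rot: [180.0, 0.1, 90.7]
ft_force: [-0.1, -4.4, -0.7]
finger_gap: -0.1
```

```bash
python3 door.py 12
```

```text
23.65 [651.90432969 150.03186807 160.39862093] [1.79990041e+02 6.61448379e-02 9.06724830e+01] [-0.14117053 -4.43352552 -0.66387448]
wrist door dir 1.5582861 74
```

View pics/wrist12.png

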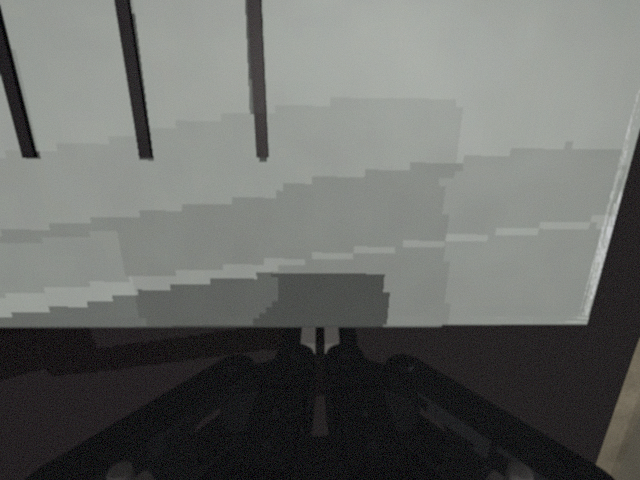

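jog_arm(
  plan=[
    [[0, 0, 0], [0.001, 0, 0], -1],
    [[0, 0, 0], [0.002, 0, 0], -1],
    [[0, 0, 0], [0.003, 0, 0], -1],
    [[0, 0, 0], [0.003, 0, 0], -1],
  ],
)

```text
time: 24.2
tool_pos: [651.9, 150.2, 160.4]
tcp_rot: [-180.0, 0.3, 90.6]
ft_force: [-1.2, -16.3, 3.4]
finger_gap: 0.2
```

It's a firm stop: a 3 mm command gave 0.2 mm of motion and 16 N. The force had fallen from 6 N to 1 N just before, which fits the tongue snapping out. I back off and look.

jog_arm(
  plan=[
    [[0, 0, 0], [-0.003, 0, 0], -1],
    [[0, 0, 0], [-0.01, 0, 0], -1],
    [[0, 0, 0], [-0.025, 0, 0], -1],
    [[0, 0, 0], [-0.05, 0, 0], -1],
    [[0, 0, 0], [-0.08, 0, 0], -1],
    [[0, 0, 0], [-0.11, 0, -0.01], -1],
    [[0, 0, 0], [-0.15, 0, -0.03], -1],
    [[0, 0, 0], [-0.19, 0, -0.06], -1],
    [[0, 0, 0], [-0.22, 0, -0.09], -1],
    [[0, 0, 0], [-0.24, 0, -0.11], -1],
    [[0, 0, 0], [-0.25, 0, -0.12], -1],
    [[0, 0, 0], [-0.25, 0, -0.12], -1],
  ],
)

```text
time: 25.7
tool_pos: [654.9, -96.2, 280.4]
tcp_rot: [180.0, -0.0, 90.7]
ft_force: [-1.2, 0.4, -0.4]
finger_gap: -0.2
```

Run:
```python
from door import *
s=sense(); print(s['time'],s['tool_pos'],s['ft_force'])
for k in ["scene","side","wrist"]:
    c=camera_info(k);p,d=snapshot(k); cv2.imwrite(f"pics/{k}13.png",p); W=cloud(d,c)
    X,Y,Z=[W[...,i] for i in range(3)]
    np.save(k+"13_W.npy",W)
    m=(Z>70)&(Z<165)&(X>505)&(X<690)&(Y>130)&(Y<185)
    if m.sum()>50: 
        q=np.polyfit(X[m],Y[m],1); print(k,"front face",m.sum(),"angle",np.degrees(np.arctan(q[0])),"y at 500,650",np.polyval(q,[500,650]))
    m=(Z>186)&(Z<194)&(Y>120)&(X<900)&(X>300)
    if m.sum()>100: print(" box top",cv2.minAreaRect(W[m][:,:2].astype(np.float32)))
```

```text
25.7 [654.92478945 -96.21222925 280.38629625] [-1.24090833  0.3682459  -0.43111056]
scene front face 1166 angle 0.8775671922558081 y at 500,650 [159.93948938 162.23713459]
 box top ((605.81005859375, 248.6937255859375), (249.0189208984375, 156.477783203125), 0.7985842227935791)
 box top ((608.0887451171875, 248.49530029296875), (251.68919372558594, 150.5177459716797), 0.8014530539512634)
```

View pics/scene13.png

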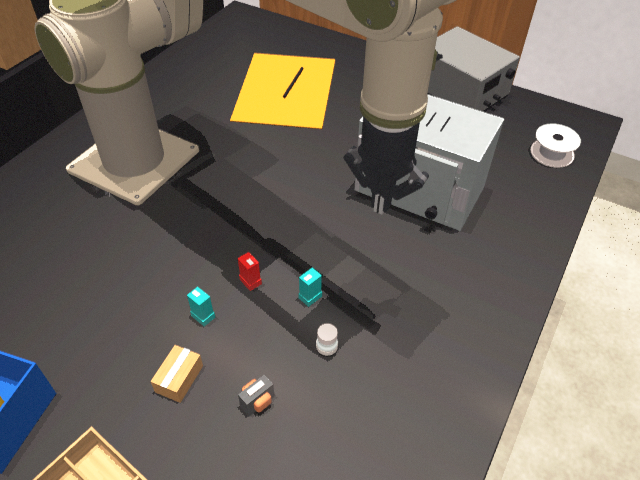

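View pics/side13.png

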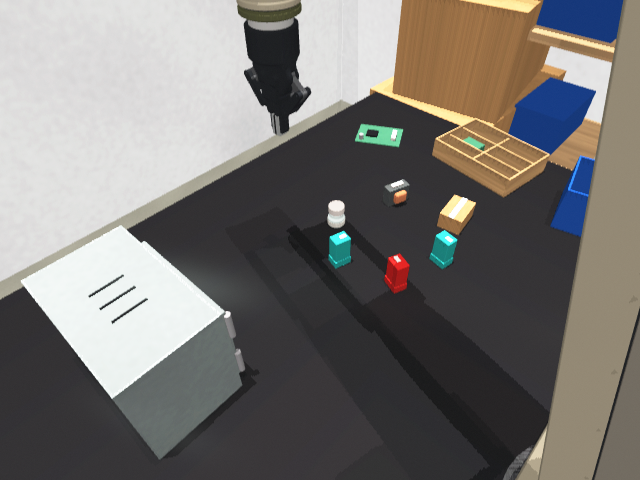

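View pics/wrist13.png

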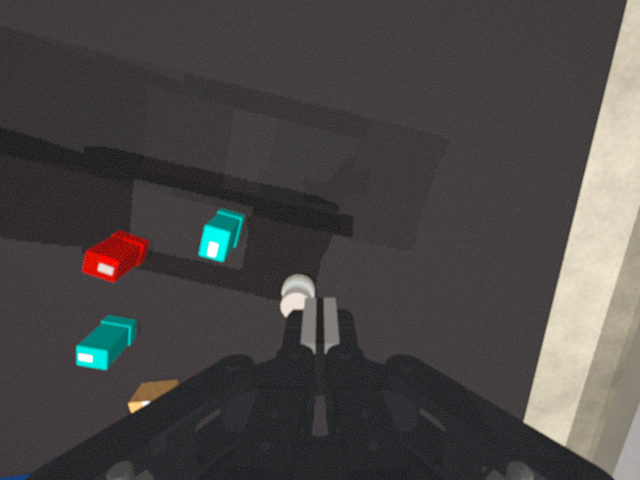

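Run:
```python
import cv2
a=cv2.imread("pics/scene13.png")[90:240,340:520]; cv2.imwrite("pics/crop13.png",cv2.resize(a,None,fx=4,fy=4,interpolation=cv2.INTER_CUBIC))
```

```text
(no output)
```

View pics/crop13.png

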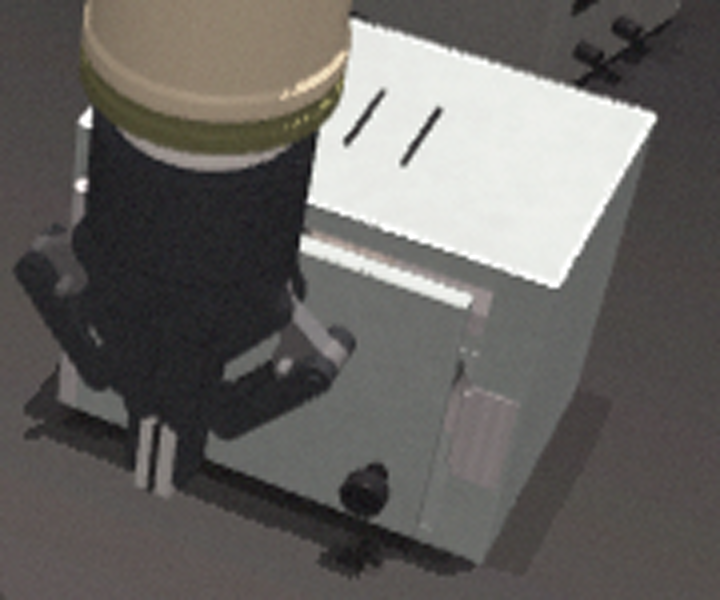

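The door lies flush in its frame: its face is at 0.88 degrees against the box's 0.80, with the outer face at y=159.9, close to the 160.3 measured for the hinge line. The tongue is no longer visible beside the strike at about (465,370) in the crop. The bystanders are where they were. I hand in.

Run:
```python
from h import *
a=np.load("scene0_W.npy"); b=np.load("scene13_W.npy")
for u,v,t in [(178,365,'carton'),(327,331,'jar'),(257,388,'trafo'),(200,295,'turq'),(249,262,'red'),(311,275,'turq2')]: print(t,np.round(b[v,u]-a[v,u],1))
print(sense()["time"]); print(hand_in())
```

```text
carton [-0.5  0.4 -1. ]
jar [-0.1  0.2 -0.4]
trafo [-0.7  0.8 -1.9]
turq [ 0.9 -0.8  1.6]
red [-1.5  1.8 -2.8]
turq2 [-0.6  1.  -1.5]
25.85
the job is handed in; nothing more can be done
None
```

I stood the grey relay in the door pocket, pushed the door shut along its arc, backed the arm well clear and handed in at 25.9 s. The checks fit a shut, latched door, but two points were inferred rather than seen.

**What the checks showed:**
- **Relay in the pocket:** after release it stood upright and centred, about 1 mm off in the wrist view, with its top at 165–166 mm. It was still upright when last clearly seen, with the door about 17° from shut.
- **Door shut:** at the end the door face was at 0.88° against the box's 0.80°, which is within measuring noise.
- **Latch:** the push rose to about 6.5 N, then fell to about 1 N. After that came a firm stop, where a 3 mm command moved the tool only 0.2 mm at 16 N. The tongue is no longer visible beside the strike.
- **Other things on the desk:** depth at the carton, jar, transformer and look-alike relays changed by at most about 3 mm per axis, which is depth noise.

**Not confirmed directly:** the relay cannot be seen behind the shut door. I did not pull on the door to test the latch.

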